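# Feed the jar queue to the end stop

### The job

Three sample jars stand touching in a row in the guide rail, the red-lidded one last. Push the whole row along the rail as one train, touching only the red-lidded jar from behind, until the front jar is fully home against the blue end stop and all three jars touch each other, then move clear. Do not grip or lift any jar, keep the row together and upright, and leave the steel cup, the beaker and the timer where they are.

Things in the scene. Friction and masses are not known exactly. Their poses are not given: they have to be found in the camera images.
- rail: Fixed guide rail on the worktop: a grey channel 400 mm long and 90 mm wide with two aluminium guides. Origin: centre of its underside; its +x axis runs along the channel in the direction of travel (towards the stop), z up. Channel floor 8 mm above the worktop, 57 mm between the guides, guide tops 26 mm above the worktop; both ends of the channel are open.
- stop_face (a point): Centre of the black rubber face (46 mm wide) of the rigid blue end stop clamped across the rail (top of its block 43 mm above the worktop, its black knob to 58 mm). Same axes as the rail: the jars arrive from -x. The stop is fixed, at a different place along the rail in each episode. A jar that touches it has its axis 26.5 mm before this point; with the whole row home the axis of the red-lidded jar is about 131 mm before it.
- jar_red: Round white sample jar with a red screw lid, 53 mm in diameter, 62 mm high, about 0.11 kg, standing upright on the channel floor. Always the last of the row (farthest from the stop). Origin: centre of its underside, z up.
- jar_blue: Round amber sample jar with a blue screw lid, 53 mm in diameter, 62 mm high, about 0.11 kg; first or second in the row. Origin: centre of its underside.
- jar_white: Round amber sample jar with a white screw lid, 53 mm in diameter, 70 mm high, about 0.11 kg; first or second in the row. Origin: centre of its underside.
- steel_cup: Open stainless steel cup, 64 mm in diameter, 75 mm high, standing beyond the rail; bystander. Origin: centre of its underside.
- beaker: Small glass beaker, 57 mm in diameter, 71 mm high, standing beyond the rail; bystander. Origin: centre of its underside.
- timer: White bench timer lying flat, 66 x 66 x 19 mm, on the robot's side of the rail; bystander. Origin: centre of its underside.
Not all that is in view belongs to the job. What is shaped like the jar_blue but green or yellow is not meant.

How it is judged:
At the end, for the whole second after the job is handed in: Front jar's axis within 32 mm of the stop face (touching: 26.5), red-lidded jar's within 140 mm (home: 131), neighbours' axes within 58 mm; jars within 7 mm of the rail's middle, upright (0.06 rad), on the floor, at rest; cup, beaker, timer within 15 mm of their starts, upright (x of jar_red in the frame of stop_face between -0.14 and -0.02 m and y of jar_red in the frame of stop_face between -0.007 and 0.007 m and height (world z) of each of jar_red, jar_blue, jar_white below 0.012 m and angle between each of jar_red, jar_blue, jar_white's own z axis and vertical below 0.06 rad and linear speed of each of jar_red, jar_blue, jar_white below 0.01 m/s and x of jar_blue in the frame of stop_face between -0.14 and -0.02 m and y of jar_blue in the frame of stop_face between -0.007 and 0.007 m and x of jar_white in the frame of stop_face between -0.14 and -0.02 m and y of jar_white in the frame of stop_face between -0.007 and 0.007 m and x of any of jar_blue, jar_white in the frame of stop_face above -0.032 m and x of jar_red in the frame of stop_face below -0.115 m and horizontal distance between jar_blue and jar_white below 0.058 m and (horizontal distance between jar_red and jar_blue below 0.058 m or horizontal distance between jar_red and jar_white below 0.058 m) and distance of each of steel_cup, beaker, timer from where it was at the start of the episode below 0.015 m and angle between each of steel_cup, beaker, timer's own z axis and vertical below 0.1 rad).
It fails at once if a jar is lifted off the channel floor or tipped over (height (world z) of any of jar_red, jar_blue, jar_white above 0.015 m or angle between any of jar_red, jar_blue, jar_white's own z axis and vertical above 0.25 rad).
It fails at once if the robot touches the blue-lidded or white-lidded jar (contact force between any of the fingers, the arm and jar_blue above 1 N or contact force between any of the fingers, the arm and jar_white above 1 N).
It fails at once if the red-lidded jar is taken between the fingers (horizontal distance between the grasp point and jar_red below 0.02 m and height (world z) of the grasp point below 0.08 m and contact force between the fingers and jar_red above 1 N).
It fails at once if the row is broken: neighbouring jars come apart by more than about 17 mm (horizontal distance between jar_blue and jar_white above 0.07 m or (horizontal distance between jar_red and jar_blue above 0.07 m and horizontal distance between jar_red and jar_white above 0.07 m)).
It fails at once if the cup, beaker or timer is disturbed (distance of any of steel_cup, beaker, timer from where it was at the start of the episode above 0.02 m).
It also fails if it takes over 35 s, if anything falls off the work surface, if the arm or the gripper's body presses on something with over 40 N, if the wrist force passes 120 N, or if a joint passes its speed limit or range.

### The arm

A 6-joint arm with a two-finger parallel gripper is mounted at the origin on a cart in front of the work surface, level with it; the furniture and walls round the work are solid. World frame = base frame: x ahead of the robot, y to its left, z up, the work surface at z = 0. Lengths are in m, angles in rad, forces in N, time in s.
With the tool pointing down it reaches from about 0.375 to 0.9 m from the base axis. Payload 3.1 kg.
Tool frame: the origin (TCP) lies at the very end of the fingers, on their centre line; the grasp point (between the pads) lies bot.hold_point_z behind it (bot.hold_point_z is the distance from the TCP to the grasp point, in m); z points along the fingers, y is the line along which they close (so a half turn about z gives the same grasp; the last joint's range is limited). The gripper opens to 87 mm and grips with 3 to 60 N. Pads are 19 mm wide; open, the fingers measure 117 mm over their backs; the gripper's body (75 mm by 190 mm) begins 51 mm behind the grasp point.
Start: joints at [1.131, 0.527, 1.433, -0, 1.181, -0.178], TCP at [0.162, 0.604, 0.223] pointing down, gripper open.
Joint ranges: [-3.08, 3.08], [-0.75, 2.2], [0.22, 2.44], [-1.43, 4.57], [0, 2.65], [-2.85, 2.85]. Speed limits (rad/s): [2.79, 2.79, 3.14, 3.14, 3.14, 3.14].

### API

Orientations are given as [roll, pitch, yaw] about the fixed x, y, z axes, in that order (R = Rz(yaw) Ry(pitch) Rx(roll)).
In Python, from workcell import bot, cams gives the robot as it stands.
- The arm moves only by the tool play_rows, never from a script. Its argument "series" is a list of rows, each a list of 3 entries, a list of its own where there are three numbers: the shift along the tool's x, y, z scaled (see below), then the turn about the tool's z scaled (see below), then the closure in counts, from 0 (fully open) to 255 (shut). A call has 1 to 5 rows; each row is the pose to reach, as a shift and turn from the pose commanded when the call began, along the tool's axes at that moment; what a row does not reach only later rows make up. The controller multiplies each number of a shift by 30 cm and each number of a turn by 90 degrees. A row lasts 1/8 s, in which the tool goes at most 62.5 mm and 10.7 degrees, less where a joint would pass 70% of its speed; a pose out of reach is approached as far as the arm can. A call with a number of a shift or a turn outside -1 to 1 is refused whole. A call with a gripper value outside its range is refused whole. The fingers move at their own pace and stop on an object; "grip_force" is the grip in N (left out, the last holds). Time passes only in rows, so rows that repeat a pose let the fingers close. It gives the time, the measured TCP pose, the force, the opening and the grip force at its end, in the units of the state.
- bot.get_obs(): the state, without advancing time (a new reading comes with each control period).
- cams.snapshot(name): name is "scene" or "top"; returns a dict with "frame" (384x512x3 uint8, blue, green, red), "z_map" (384x512 float32, m along the optical axis (not along the pixel's ray), 0 where there is no reading), "fovy" (degrees; the focal length in pixels is half the picture's height over the tangent of half this angle, whatever the lens; pixels are square), "cx", "cy" (the principal point, pixels), "R" (3x3) and "t" (3): a world point X has camera coordinates R X + t. Camera axes: x right, y down, z forward; pixel columns grow to the right and rows downward; lengths in m; the calibration is good to about 2 mm. A picture is of the moment at which its call begins.
- bot.finish_job(): hands the job in; it is judged then, once.
The state is a dict: "clock": time; "joints": joint angles; "dq": joint speeds; "joint_torque": joint torques, N m; "ee_pos": TCP position; "orientation": TCP orientation; "ft_force": force on the tool from outside, world axes, zero at the start; "ft_torque": the same for the moment, N m; "opening": finger opening in m; "gripper_force": force on a finger pad.
Only numpy, scipy, OpenCV 4.12 (cv2) and the standard library are available. Lean on these libraries where they do the work, as an engineer would, in place of code of your own. Each camera call takes 0.05 s, during which the arm holds its last target. There are 200 camera calls.

## Working session

There is one attempt and no reset: what is moved stays moved. The work goes in short steps, Python scripts to look and compute and a tool call to move; the robot and the scene stay as the last step left them, time stands still between calls to the robot, and variables do not carry over. Pictures are saved under pics/ and viewed, at most 10 in all, crops included, and the job is handed in when it is done.

Besides the shell and the picture viewer there is one more tool, called after "Request:" as a command line: name --argument value ..., lists and objects as JSON in quotes. play_rows: Moves the arm, as the interface text tells. Its arguments: {"type":"object","properties":{"series":{"type":"array"},"grip_force":{"type":"number"}},"required":["series"]}

```bash
mkdir -p pics
python3 - <<'E'
from workcell import bot,cams
import cv2,numpy as np
for n in("scene","top"):
    s=cams.snapshot(n); cv2.imwrite(f"pics/{n}0.png",s["frame"]); np.savez(f"{n}0.npz",**s)
    print(n,s["fovy"],s["cx"],s["cy"],s["R"].round(3).tolist(),s["t"])
print(bot.get_obs(),bot.hold_point_z)
E
```

```text
scene 49.468984157732976 258.5108377962257 189.87427056872997 [[0.777, -0.629, -0.019], [-0.449, -0.533, -0.718], [0.442, 0.566, -0.696]] [-0.4043341   0.34355398  0.64901948]
top 57.47738217887155 256.8338595948324 194.66974289868494 [[-0.022, -0.999, -0.026], [-0.996, 0.024, -0.086], [0.087, 0.024, -0.996]] [0.08630935 0.57849816 0.85722468]
{'clock': 0.1, 'joints': array([ 1.13051596e+00,  5.28366472e-01,  1.43379551e+00, -3.19716639e-05,
        1.18139719e+00, -1.78511209e-01]), 'dq': array([-0.00024266, -0.00102299, -0.00465543, -0.00028296,  0.0013252 ,
        0.00105868]), 'joint_torque': array([ 3.19249721e-04, -4.40988350e+01, -1.77151000e+01,  6.35317387e-02,
        5.33801469e-02, -5.00309375e-05]), 'ee_pos': array([0.16143995, 0.60309456, 0.22166684]), 'orientation': array([-3.13965213e+00, -3.20100163e-04,  2.87983536e+00]), 'ft_force': array([ 0.23856068, -0.11405026,  0.7949234 ]), 'ft_torque': array([-0.01754005,  0.00452825, -0.02216141]), 'gripper_force': 0.0, 'opening': 0.08711446594476398} 0.0187
```

View pics/top0.png

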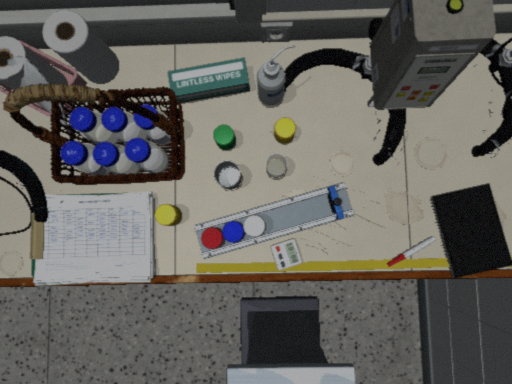

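View pics/scene0.png

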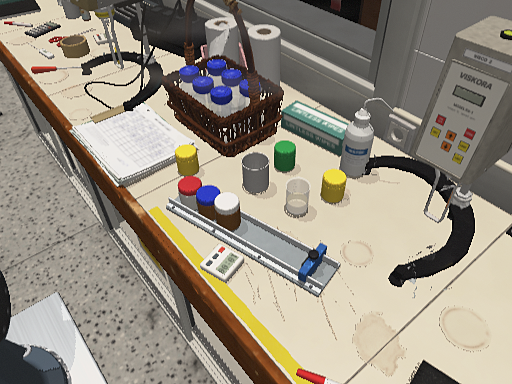

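The top view shows the row in the rail: red lid (212,238), blue (233,231), white (255,226), with the blue stop at (336,202).
The things that could be mistaken for them:
- the blue caps in the basket, around (80–145,120–155)
- the yellow jars at (167,214) and (285,128)
- the green jar at (224,136)
- the red marker at (398,259)

I choose the red lid at (212,238), since it is last in the rail.

```bash
cat > h.py <<'E'
import numpy as np,cv2
def ray(s,uv,z):
    f=192/np.tan(np.radians(s["fovy"])/2); R=s["R"];c=-R.T@s["t"]
    d=R.T@np.array([(uv[0]-s["cx"])/f,(uv[1]-s["cy"])/f,1]); return c+d*(z-c[2])/d[2]
def blob(s,lo,hi,near,r=25):
    m=cv2.inRange(cv2.cvtColor(s["frame"],cv2.COLOR_BGR2HSV),lo,hi)
    k=np.zeros_like(m);cv2.circle(k,near,r,255,-1);m&=k
    c=max(cv2.findContours(m,cv2.RETR_EXTERNAL,cv2.CHAIN_APPROX_NONE)[0],key=cv2.contourArea)
    return cv2.minEnclosingCircle(c),cv2.minAreaRect(c),c
def jars(s,pts):
    P={}
    for n,lo,hi,z in(("red",(165,120,60),(180,255,255),.07),("blue",(110,120,60),(130,255,255),.07),("white",(0,0,175),(180,50,255),.078)):
        (c,r),_,cc=blob(s,lo,hi,pts[n],15); m=cv2.moments(cc);c=(m["m10"]/m["m00"],m["m01"]/m["m00"])
        P[n]=ray(s,c,z); print(n,np.round(c,1),round(r,1),P[n].round(4))
    return P
E
python3 - <<'E'
from h import *
s=dict(np.load("top0.npz"))
P=jars(s,dict(red=(212,238),blue=(233,231),white=(255,226)))
print("spacings",np.linalg.norm(P["red"]-P["blue"]),np.linalg.norm((P["blue"]-P["white"])[:2]))
(_,_),rc,c=blob(s,(95,120,40),(115,255,255),(336,202),25); print("stop",rc)
for uv in((196,224),(204,257),(346,184),(352,213)): print("corner",uv,ray(s,uv,.026).round(3))
b=s["frame"]
cv2.imwrite("pics/crop0.png",cv2.resize(b[170:275,185:365],None,fx=4.4,fy=4.4,interpolation=cv2.INTER_CUBIC))
E
```

```text
red [211.7 237.8] 10.8 [0.4762 0.1817 0.07  ]
blue [232.7 231.5] 11.1 [0.49   0.1313 0.07  ]Traceback (most recent call last):
  File "<stdin>", line 3, in <module>
  File "h.py", line 13, in jars
    (c,r),_,cc=blob(s,lo,hi,pts[n],15); m=cv2.moments(cc);c=(m["m10"]/m["m00"],m["m01"]/m["m00"])
               ~~~~^^^^^^^^^^^^^^^^^^^
  File "h.py", line 8, in blob
    c=max(cv2.findContours(m,cv2.RETR_EXTERNAL,cv2.CHAIN_APPROX_NONE)[0],key=cv2.contourArea)
ValueError: max() iterable argument is empty
```

Run:
```python
from h import *
s=dict(np.load("top0.npz"))
hsv=cv2.cvtColor(s["frame"],cv2.COLOR_BGR2HSV); print(hsv[226,250:262].tolist(),hsv[202,330:342].tolist())
for uv in((196,224),(204,257),(346,184),(352,213)): print("corner",uv,ray(s,uv,.026).round(3))
b=s["frame"]
cv2.imwrite("pics/crop0.png",cv2.resize(b[170:275,185:365],None,fx=4.4,fy=4.4,interpolation=cv2.INTER_CUBIC))
```

```text
[[120, 5, 169], [105, 3, 169], [110, 4, 171], [120, 5, 170], [135, 3, 169], [105, 6, 170], [128, 6, 169], [113, 6, 170], [135, 3, 171], [110, 5, 169], [98, 6, 169], [110, 4, 172]] [[90, 38, 20], [113, 57, 18], [100, 31, 25], [126, 150, 17], [120, 18, 42], [110, 30, 51], [90, 19, 40], [110, 22, 35], [135, 14, 36], [90, 8, 33], [90, 13, 39], [100, 31, 74]]
corner (196, 224) [0.51  0.228 0.026]
corner (204, 257) [0.427 0.208 0.026]
corner (346, 184) [ 0.602 -0.152  0.026]
corner (352, 213) [ 0.529 -0.163  0.026]
```

View pics/crop0.png

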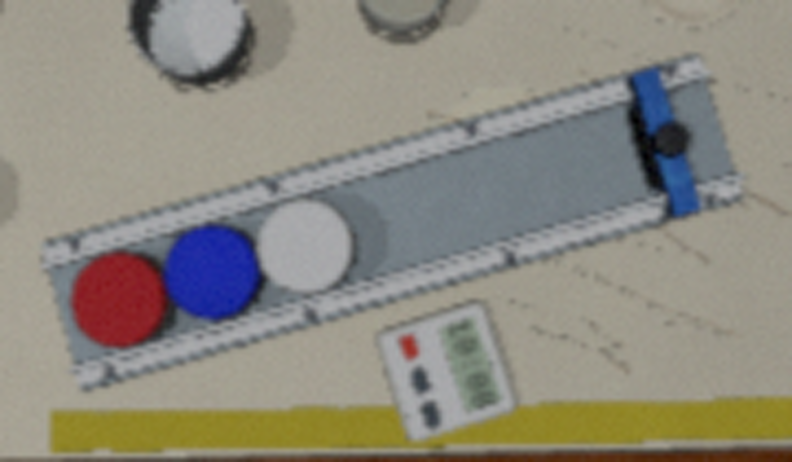

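The crop confirms the red-lidded jar at crop (118,300), which is full-image (211.8,238.2). It is last in the row, touching blue then white. The black rubber stop face is at crop (632–655,105–188).

```bash
sed -i 's/(0,0,175),(180,50,255)/(0,0,150),(180,14,255)/' h.py
python3 - <<'E'
from h import *
s=dict(np.load("top0.npz"))
P=jars(s,dict(red=(212,238),blue=(233,231),white=(254,226)))
q=lambda u,v,z:ray(s,(u/4.4+185-.4,v/4.4+170-.4),z)
A,B,C,D=[q(*p,.026) for p in((42,242),(82,390),(705,55),(743,195))]
print(A,B,C,D,"L",np.linalg.norm(A-C),np.linalg.norm(B-D),"W",np.linalg.norm(A-B),np.linalg.norm(C-D))
d=(C+D-A-B)[:2];d/=np.linalg.norm(d);n=np.array([-d[1],d[0]]);o=((A+B+C+D)/4)[:2]
print("dir",d,"ang",np.arctan2(d[1],d[0]),"centre",o)
for k,p in P.items(): print(k,(p[:2]-o)@d,(p[:2]-o)@n)
for z in(.03,.043):
  S=q(640,148,z);print("stop",S,(S[:2]-o)@d,(S[:2]-o)@n)
E
```

```text
red [211.7 237.8] 10.8 [0.4762 0.1817 0.07  ]
blue [232.7 231.5] 11.1 [0.49   0.1313 0.07  ]
white [253.7 225.5] 10.1 [0.5032 0.0809 0.078 ]
[0.50853736 0.23246206 0.026     ] [0.42444853 0.21020135 0.026     ] [ 0.60674238 -0.148916    0.026     ] [ 0.52638486 -0.16685225  0.026     ] L 0.3938190571884381 0.3905898543945654 W 0.08698545762439057 0.08233492269175012
dir [ 0.25515385 -0.96690047] ang -1.312789508662088 centre [0.51652828 0.03172379]
red -0.15529748781544545 -0.0007635089602115793
blue -0.10307900080340839 -0.00023606252641472617
white -0.050933621165197396 -0.00038511398607194434
stop [ 0.55417132 -0.10911574  0.03      ] 0.1457825733435592 0.0004613226502531605
stop [ 0.55342039 -0.10672539  0.043     ] 0.14327973819119924 0.00034515388569882283
```

Request:
play_rows --series '[[[-0.2, -0.14, 0], 0.11, 255], [[-0.4, -0.28, 0], 0.22, 255], [[-0.55, -0.39, 0], 0.33, 255], [[-0.63, -0.43, 0], 0.44, 255], [[-0.63, -0.43, 0], 0.5, 255]]' --grip_force 20

```text
clock: 0.72
ee_pos: [0.3129, 0.4279, 0.2223]
orientation: [-3.141, 0.001, 2.086]
ft_force: [-0.2, 0.6, 0.4]
opening: 0.0448
gripper_force: 0.0
```

```bash
cat > go.py <<'E'
import sys,numpy as np
from workcell import bot
from scipy.spatial.transform import Rotation as Ro
d=np.array([.25515,-.9669]);o=np.array([.5165,.0317])
s,z=map(float,sys.argv[1:3])
b=bot.get_obs();R=Ro.from_euler("xyz",b["orientation"]).as_matrix();p=b["ee_pos"]
T=np.r_[o+s*d,z];yaw=b["orientation"][2]
rel=p[:2]-o
print("t",b["clock"],"p",p.round(4),"ori",b["orientation"].round(4),"s,n",(rel@d).round(4),(rel@[.9669,.25515]).round(4),"F",b["ft_force"].round(1),"open",round(b["opening"],4),"q",b["joints"].round(2))
print("target",T.round(4),"shift units",(R.T@(T-p)/.3).round(3),"turn units",round(-(1.8288-yaw)/(np.pi/2),3))
E
python3 go.py -.231 .15
```

```text
t 0.725 p [0.3129 0.4279 0.2223] ori [-3.1410e+00  8.0000e-04  2.0861e+00] s,n -0.435 -0.0957 F [-0.2  0.6  0.4] open 0.0448 q [ 0.73  0.4   1.67 -0.    1.07  0.21]
target [0.4576 0.2551 0.15  ] shift units [-0.739  0.136  0.242] turn units 0.164
```

Request:
play_rows --series '[[[-0.2, 0.03, 0.05], 0.08, 255], [[-0.4, 0.07, 0.1], 0.164, 255], [[-0.58, 0.11, 0.18], 0.164, 255], [[-0.739, 0.136, 0.242], 0.164, 255], [[-0.739, 0.136, 0.242], 0.164, 255]]'

```text
clock: 1.35
ee_pos: [0.4585, 0.2558, 0.1483]
orientation: [-3.139, 0.001, 1.831]
ft_force: [-0.2, 0.2, 0.5]
opening: 0.0016
gripper_force: 0.0
```

```bash
python3 go.py -.231 .03
```

```text
t 1.35 p [0.4585 0.2558 0.1483] ori [-3.1391e+00  5.0000e-04  1.8315e+00] s,n -0.2315 0.0011 F [-0.2  0.2  0.5] open 0.0016 q [ 0.3   0.5   1.75 -0.    0.89  0.04]
target [0.4576 0.2551 0.03  ] shift units [-0.001 -0.003  0.394] turn units 0.002
```

Fingers are shut and behind the row, so I descend and then look before making contact.

Request:
play_rows --series '[[[0, -0.003, 0.15], 0, 255], [[0, -0.003, 0.3], 0, 255], [[0, -0.003, 0.37], 0, 255], [[0, -0.003, 0.39], 0, 255], [[0, -0.003, 0.39], 0, 255]]'

```text
clock: 1.98
ee_pos: [0.456, 0.259, 0.0333]
orientation: [3.141, -0.0, 1.838]
ft_force: [0.1, 0.0, 0.1]
opening: 0.0002
gripper_force: 0.0
```

```bash
python3 go.py -.195 .03
python3 - <<'E'
from workcell import cams
import cv2
s=cams.snapshot("scene");cv2.imwrite("pics/s1.png",cv2.resize(s["frame"][120:310,130:370],None,fx=3,fy=3))
E
```

```text
t 1.975 p [0.456  0.259  0.0333] ori [ 3.1414e+00 -1.0000e-04  1.8376e+00] s,n -0.2352 -0.0005 F [0.1 0.  0.1] open 0.0002 q [0.3  0.7  1.82 0.   0.62 0.04]
target [0.4667 0.2202 0.03  ] shift units [-0.134  0.     0.011] turn units 0.006
```

View pics/s1.png

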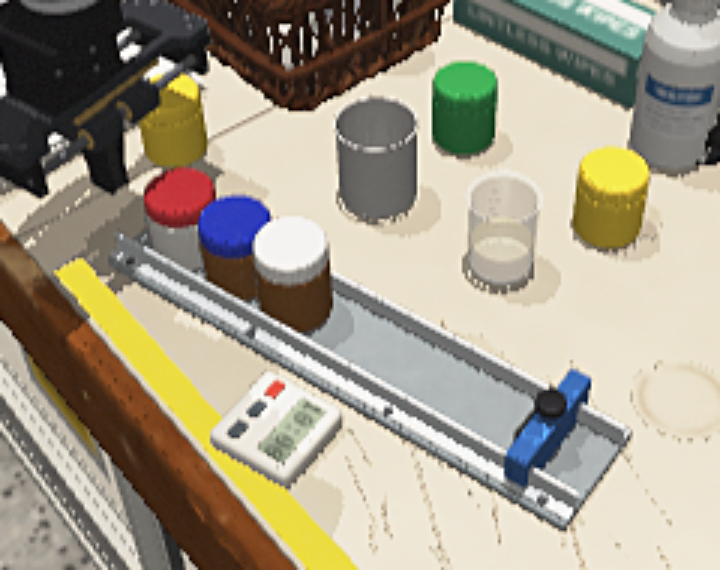

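The shut fingertips are at crop (108,185), behind the red jar at (180,200). The row is intact and the rail ahead is clear up to the stop at (548,425). I approach gently.

Request:
play_rows --series '[[[-0.03, 0, 0], 0.006, 255], [[-0.06, 0, 0], 0.006, 255], [[-0.09, 0, 0], 0.006, 255], [[-0.11, 0, 0], 0.006, 255], [[-0.125, 0, 0], 0.006, 255]]'

```text
clock: 2.65
ee_pos: [0.4663, 0.2216, 0.033]
orientation: [3.142, -0.0, 1.827]
ft_force: [-0.2, -0.4, 0.2]
opening: 0.0007
gripper_force: 0.0
```

Request:
play_rows --series '[[[-0.012, 0, 0], 0, 255], [[-0.025, 0, 0], 0, 255], [[-0.04, 0, 0], 0, 255], [[-0.055, 0, 0], 0, 255], [[-0.07, 0, 0], 0, 255]]'

```text
clock: 3.28
ee_pos: [0.4714, 0.2016, 0.0329]
orientation: [-3.141, -0.0, 1.827]
ft_force: [-0.4, 1.3, -1.0]
opening: 0.0003
gripper_force: 0.8
```

```bash
python3 go.py -.03 .03
python3 - <<'E'
from workcell import cams
from h import *
s=cams.snapshot("top");cv2.imwrite("pics/t2.png",cv2.resize(s["frame"][165:275,165:365],None,fx=4,fy=4,interpolation=cv2.INTER_CUBIC))
E
```

```text
t 3.275 p [0.4714 0.2016 0.0329] ori [-3.1414 -0.      1.8275] s,n -0.1758 -0.0003 F [-0.4  1.3 -1. ] open 0.0003 q [ 0.19  0.69  1.85  0.    0.6  -0.07]
target [0.5088 0.0607 0.03  ] shift units [-0.486  0.002  0.01 ] turn units -0.001
```

View pics/t2.png

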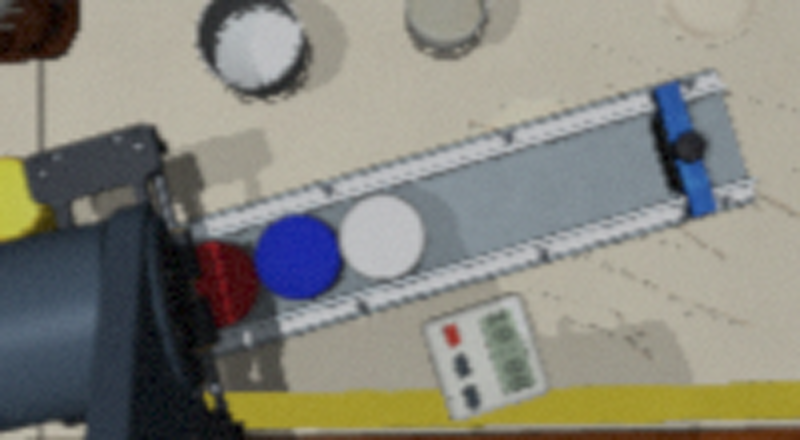

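The train is moving together: white is at crop (381,237), blue at (298,255), red at (228,283), and there are no gaps. I keep pushing slowly.

Request:
play_rows --series '[[[-0.025, 0, 0], 0, 255], [[-0.055, 0, 0], 0, 255], [[-0.085, 0, 0], 0, 255], [[-0.115, 0, 0], 0, 255], [[-0.145, 0, 0], 0, 255]]'

```text
clock: 3.95
ee_pos: [0.4844, 0.1596, 0.0335]
orientation: [3.138, 0.0, 1.827]
ft_force: [2.9, 5.0, 1.2]
opening: 0.0002
gripper_force: 2.3
```

Request:
play_rows --series '[[[-0.03, 0, 0], 0, 255], [[-0.06, 0, 0], 0, 255], [[-0.09, 0, 0], 0, 255], [[-0.12, 0, 0], 0, 255], [[-0.14, 0, 0], 0, 255]]'

```text
clock: 4.58
ee_pos: [0.4943, 0.1188, 0.0333]
orientation: [3.139, 0.0, 1.826]
ft_force: [1.5, 5.3, 1.9]
opening: 0.0002
gripper_force: 2.5
```

Request:
play_rows --series '[[[-0.02, 0, 0], 0, 255], [[-0.04, 0, 0], 0, 255], [[-0.06, 0, 0], 0, 255], [[-0.08, 0, 0], 0, 255], [[-0.095, 0, 0], 0, 255]]'

```text
clock: 5.2
ee_pos: [0.4997, 0.0911, 0.0328]
orientation: [-3.14, -0.0, 1.827]
ft_force: [0.2, 4.0, 0.9]
opening: 0.0002
gripper_force: 1.7
```

```bash
python3 go.py -.0225 .033
python3 - <<'E'
from workcell import cams
from h import *
s=cams.snapshot("top");cv2.imwrite("pics/t3.png",cv2.resize(s["frame"][165:275,165:365],None,fx=4,fy=4,interpolation=cv2.INTER_CUBIC))
E
```

```text
t 5.2 p [0.4997 0.0911 0.0328] ori [-3.1402e+00 -4.0000e-04  1.8271e+00] s,n -0.0617 -0.0011 F [0.2 4.  0.9] open 0.0002 q [-0.04  0.69  1.86 -0.    0.59 -0.3 ]
target [0.5108 0.0535 0.033 ] shift units [-0.131  0.004 -0.001] turn units -0.001
```

View pics/t3.png

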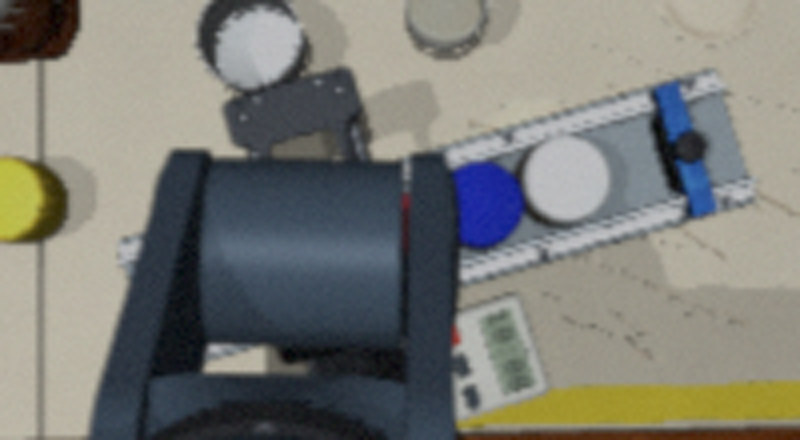

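White is now at crop (567,178), still touching blue at (482,205). The rubber face is at (662,150), so some gap is left. I measure it.

```bash
cat > gap.py <<'E'
from workcell import cams
from h import *
import sys
s=cams.snapshot("top");d=np.array([.25515,-.9669]);o=np.array([.5165,.0317])
u,v=map(int,sys.argv[1:3])
(_,_),_,c=blob(s,(0,0,150),(180,14,255),(u,v),13);m=cv2.moments(c)
p=ray(s,(m["m10"]/m["m00"],m["m01"]/m["m00"]),.078)[:2]-o
print("white s",p@d,"n",p@[.9669,.25515],"remaining",.1445-.0265-p@d)
E
python3 gap.py 307 210
```

```text
white s 0.08046909912653724 n 0.002938078043799367 remaining 0.03753090087346275
```

Request:
play_rows --series '[[[-0.015, 0.002, 0], 0, 255], [[-0.03, 0.003, 0], 0, 255], [[-0.045, 0.003, 0], 0, 255], [[-0.06, 0.003, 0], 0, 255], [[-0.075, 0.003, 0], 0, 255]]'

```text
clock: 5.92
ee_pos: [0.5068, 0.0697, 0.0329]
orientation: [-3.141, -0.0, 1.827]
ft_force: [-1.1, 1.8, -0.0]
opening: 0.0006
gripper_force: 1.0
```

Request:
play_rows --series '[[[-0.008, 0, 0], 0, 255], [[-0.016, 0, 0], 0, 255], [[-0.024, 0, 0], 0, 255], [[-0.032, 0, 0], 0, 255], [[-0.038, 0, 0], 0, 255]]'

```text
clock: 6.55
ee_pos: [0.5098, 0.0589, 0.0329]
orientation: [-3.141, 0.0, 1.827]
ft_force: [-0.3, 1.1, -1.3]
opening: 0.0003
gripper_force: 0.8
```

Request:
play_rows --series '[[[-0.003, 0, 0], 0, 255], [[-0.006, 0, 0], 0, 255], [[-0.009, 0, 0], 0, 255], [[-0.01, 0, 0], 0, 255], [[-0.01, 0, 0], 0, 255]]'

```text
clock: 7.18
ee_pos: [0.5106, 0.0561, 0.0329]
orientation: [3.142, 0.0, 1.827]
ft_force: [-0.1, 1.4, -0.7]
opening: 0.0005
gripper_force: 0.6
```

```bash
python3 go.py -.0225 .033;python3 gap.py 320 206
```

```text
t 7.175 p [0.5106 0.0561 0.0329] ori [3.1415e+00 1.0000e-04 1.8274e+00] s,n -0.0251 0.0005 F [-0.1  1.4 -0.7] open 0.0005 q [-0.11  0.69  1.85 -0.    0.6  -0.36]
target [0.5108 0.0535 0.033 ] shift units [-0.009 -0.002 -0.   ] turn units -0.001
white s 0.11640569379820273 n 0.003078032888265789 remaining 0.0015943062017972631
```

Request:
play_rows --series '[[[-0.003, 0, 0], 0, 255], [[-0.006, 0, 0], 0, 255], [[-0.009, 0, 0], 0, 255], [[-0.009, 0, 0], 0, 255]]'

```text
clock: 7.72
ee_pos: [0.5113, 0.0534, 0.0329]
orientation: [3.142, 0.0, 1.827]
ft_force: [-0.1, 1.4, -0.1]
opening: 0.0003
gripper_force: 0.5
```

Request:
play_rows --series '[[[-0.003, 0, 0], 0, 255], [[-0.006, 0, 0], 0, 255], [[-0.006, 0, 0], 0, 255]]'

```text
clock: 8.1
ee_pos: [0.5118, 0.0517, 0.033]
orientation: [3.141, 0.0, 1.827]
ft_force: [0.0, 2.1, -0.9]
opening: 0.0008
gripper_force: 0.5
```

Request:
play_rows --series '[[[-0.004, 0, 0], 0, 255], [[-0.008, 0, 0], 0, 255], [[-0.008, 0, 0], 0, 255]]'

```text
clock: 8.48
ee_pos: [0.5109, 0.0506, 0.0329]
orientation: [-3.139, -0.002, 1.826]
ft_force: [-1.0, 5.8, 1.2]
opening: 0.0001
gripper_force: 3.2
```

```bash
python3 go.py -.0225 .033;python3 gap.py 322 206
```

```text
t 8.475 p [0.5109 0.0506 0.0329] ori [-3.1394e+00 -2.4000e-03  1.8263e+00] s,n -0.0197 -0.0006 F [-1.   5.8  1.2] open 0.0001 q [-0.12  0.69  1.85  0.    0.6  -0.38]
target [0.5108 0.0535 0.033 ] shift units [ 0.009  0.002 -0.   ] turn units -0.002
white s 0.12114139894863099 n 0.002877100717843252 remaining -0.0031413989486309968
```

Request:
play_rows --series '[[[-0.004, 0, 0], 0, 255], [[-0.008, 0, 0], 0, 255], [[-0.008, 0, 0], 0, 255]]'

```text
clock: 8.9
ee_pos: [0.5106, 0.0501, 0.0329]
orientation: [-3.139, -0.005, 1.825]
ft_force: [-2.3, 14.4, 1.7]
opening: 0.0002
gripper_force: 7.0
```

```bash
python3 go.py -.0225 .033;python3 gap.py 322 206
```

```text
t 8.9 p [0.5106 0.0501 0.0329] ori [-3.1387 -0.0052  1.8247] s,n -0.0193 -0.001 F [-2.3 14.4  1.7] open 0.0002 q [-0.12  0.69  1.85  0.01  0.6  -0.38]
target [0.5108 0.0535 0.033 ] shift units [ 0.011  0.003 -0.   ] turn units -0.003
white s 0.12123545563934704 n 0.0026430335806131348 remaining -0.0032354556393470457
```

The force rises to 14 N with no further motion, so the row is home. I back off along the rail, then lift.

Request:
play_rows --series '[[[0.01, 0, 0], 0, 255], [[0.03, 0, 0], 0, 255], [[0.08, 0, 0], 0, 255], [[0.15, 0, 0], 0, 255], [[0.2, 0, 0], 0, 255]]'

```text
clock: 9.57
ee_pos: [0.4975, 0.1062, 0.033]
orientation: [3.141, 0.0, 1.828]
ft_force: [0.5, -0.1, 0.5]
opening: 0.0008
gripper_force: 0.0
```

Request:
play_rows --series '[[[0.1, 0, -0.1], 0, 255], [[0.2, 0, -0.25], 0, 255], [[0.4, 0, -0.4], 0, 255], [[0.55, 0, -0.45], 0, 255], [[0.55, 0, -0.45], 0, 255]]'

```text
clock: 10.2
ee_pos: [0.4557, 0.2687, 0.1702]
orientation: [3.136, -0.001, 1.833]
ft_force: [0.6, 0.3, -0.5]
opening: 0.0005
gripper_force: 0.0
```

```bash
python3 go.py -.23 .15
python3 - <<'E'
from workcell import cams
from h import *
s=cams.snapshot("top")
d=np.array([.25515,-.9669]);o=np.array([.5165,.0317])
cv2.imwrite("pics/t4.png",cv2.resize(s["frame"][165:275,165:365],None,fx=4,fy=4,interpolation=cv2.INTER_CUBIC))
P=jars(s,dict(red=(281,217),blue=(301,211),white=(322,206)))
for k,p in P.items(): print(k,(p[:2]-o)@d,(p[:2]-o)@[.9669,.25515])
E
```

```text
t 10.2 p [0.4557 0.2687 0.1702] ori [ 3.1360e+00 -8.0000e-04  1.8334e+00] s,n -0.2447 0.0017 F [ 0.6  0.3 -0.5] open 0.0005 q [0.32 0.47 1.73 0.   0.94 0.06]
target [0.4578 0.2541 0.15  ] shift units [-0.049 -0.006  0.067] turn units 0.003
red [281.4 218.6] 10.7 [0.518  0.0149 0.07  ]
blue [301.6 210.8] 11.2 [ 0.5355 -0.0337  0.07  ]
white [323.  203.4] 12.6 [ 0.5514 -0.0838  0.078 ]
red 0.01666772607366112 -0.0028406515672181917
blue 0.06809288056807235 0.0016353390587521385
white 0.1205571061093238 0.004328533506904756
```

View pics/t4.png

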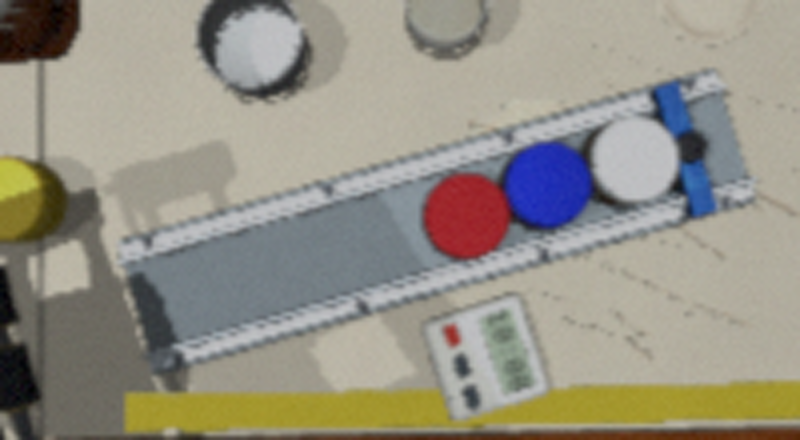

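The row is home: red (466,215), blue (547,184) and white (634,159) touch, and white is against the stop at (680,150). The cup, beaker and timer have not moved, and the arm is clear.

```bash
python3 -c "
from workcell import bot
print(bot.finish_job())"
```

```text
the job is handed in; nothing more can be done
None
```

I pushed the row home against the blue stop by the red-lidded jar alone and handed the job in at about 10 s. In the last picture all three jars touch, the arm is clear, and the cup, beaker and timer look unmoved; the hand-in call returned no verdict.

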